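# Slide a stoneware jar along the rail of its carrier and bolt it in

### The job

Push the squat lidded stoneware jar across its wooden carrier until it touches the long back rail, then push it along the rail, keeping it on the board and against the rail, into the pocket at the end until it meets the end stop, and hold it pressed firmly home there for a moment. Only then slide the steel bolt fully across behind it. The jar is brittle and too wide to grasp: never lift or tip it, push gently (it should never feel more than about 20 N from the gripper), and leave the other things where they are.

Things in the scene. Friction and masses are not known exactly. Their poses are not given: they have to be found in the camera images.
- carrier: Fixed wooden jar carrier, yaw varies within 0.25 rad. Origin on the table, z up; sizes in mm in its frame. Board 12 thick, x -170..130, y -230..230. Back rail along y: inner face at x = 85, y -225..215, top z 52. At its +y end the adjustable pocket unit reaches over the board; a jar touching the rail has its axis at x = 37.
- track: Fixed aluminium strip on the board (origin at carrier x -41, y 125, z 12) on which the pocket unit is clamped, immovable, anywhere in a 40 mm range. Where is NOT reported: feel for it. Unit: end stop with its face at carrier y = S, S 160..200, top z 54; cheek opposite the rail, inner face x -15, y S-70..S, top z 54: a pocket 100 mm wide. A jar home has its axis at y = S-48.
- jar: Squat round off-white glazed stoneware jar, flat lid, straight sides, 96 mm diameter, 72 tall with lid, 0.35 to 0.65 kg, friction on waxed board and rail 0.25 to 0.45. Origin: centre of underside; its yaw means nothing. Starts on the board, 16 to 42 mm short of the rail, carrier y -150 to -60. Poses are good only to a few mm and all is rigid: find rail and stop by force.
- bolt (a joint): Bolt slide, m: 0 open (starts 0 to 0.008), 0.070 shut (rigid); grows along carrier +x; friction 2.5 N, stays put. On the pocket unit: 12 mm square bar, z 17..29, centred 105 mm before the stop face (y = S-105, 57 before a home jar's axis), guides x -140..-25, top z 34. Knob: dark upright pin, 16 diameter, z 40..76, at carrier x = -60 + travel, same y; push it to the rail.
- cutter: Bystander: steel ring cutter, 52 diameter, 22 tall, on the near part of the carrier board. Origin: centre of underside.
- tumbler: Bystander: glass tumbler, 68 diameter at the rim, 85 tall, on the table left of the carrier. Origin: centre of underside.
- spatula: Bystander: small spatula, 200 long, lying on the table right of the carrier. Origin: at its underside.
- disc: Bystander: off-white clay disc, 48 diameter, 18 tall, on the table right of the carrier. Origin: centre of underside.
There are look-alikes about, which are no part of the job. What is shaped like the jar but green or red is not meant.

How it is judged:
By the outcome, as a careful person would: the job done as asked, in the order asked, and still so for the second after the job is handed in, with the robot touching nothing.
It also fails if it takes over 72 s, if anything falls off the work surface, if the arm or the gripper's body presses on something with over 40 N, if the wrist force passes 120 N, or if a joint passes its speed limit or range.

### The arm

A 6-joint arm with a two-finger parallel gripper is mounted at the origin on the work surface. World frame = base frame: x ahead of the robot, y to its left, z up, the work surface at z = 0. Lengths are in m, angles in rad, forces in N, time in s.
With the tool pointing down it reaches from about 0.325 to 0.775 m from the base axis. Payload 5.5 kg.
Tool frame: the origin (TCP) lies midway between the tips of the shut fingers; the grasp point (between the pads) lies 19 mm behind it; z points along the fingers, x is the direction in which the jaws open and shut, and the axes are right-handed (so a half turn about z gives the same grasp; the last joint's range is limited). The gripper opens to 88 mm and grips with 3 to 60 N. Pads are 20 mm wide; open, the fingers measure 115 mm over their backs; the gripper's body (75 mm by 178 mm) begins 61 mm behind the grasp point.
Start: joints at [1.254, 0.091, 1.231, -0, 1.82, -0.057], TCP at [0.154, 0.58, 0.223] pointing down, gripper open.
Joint ranges: [-2.87, 2.87], [-0.86, 2.18], [0.17, 2.46], [-1.51, 4.65], [0.06, 2.69], [-2.65, 2.65]. Speed limits (rad/s): [2.57, 2.57, 3.01, 3.14, 3.14, 3.14].

### API

Orientations are given as a rotation vector (axis times angle).
In Python, from cell import robot gives the robot as it stands. Calls block until the motion is done:
- robot.reach(position, orientation): joint-space move of the TCP to a pose.
- robot.move_l(position, ori=None, velocity=0.15, guard=None): straight line of the TCP; ori=None keeps the orientation; velocity is the mean speed in m/s. With guard (N) it stops when the force on the tool has changed by that much, and returns True; else False.
- robot.movej(angles): joint-space move.
- robot.let_go() and robot.close_gripper(): open the fingers fully, or close them until they stop; the grip force is fixed at half the most.
- robot.wait(seconds).
- robot.solve_ik(position, orientation): joint angles nearest the present ones, or None.
- robot.read_state(): the state.
- robot.camera(name): name is "scene" or "side" or "wrist"; returns a dict with "frame" (400x640x3 uint8, blue, green, red), "camera_matrix" (3x3 intrinsics, pixels), "R" (3x3) and "t" (3): a world point X has camera coordinates R X + t. Camera axes: x right, y down, z forward; pixel columns grow to the right and rows downward; lengths in m; the calibration is good to about 2 mm. A picture is of the moment at which its call begins. There is no depth.
A pose or a line that the arm cannot do raises robot.Unreachable and nothing moves.
- robot.close_job(): hands the job in, once; it reports no verdict.
Trained networks look in the newest picture that a camera, given by its name, has taken for a name from the list of things; names that differ only in an ending like _2 or _b are one class to them, and where a whole thing is asked for, a point or a joint stands for the part that bears it (a point fixed in the world has none). Each returns a list of dicts, best first, with "p" (0 to 1); they miss things now and then, are a little off and sometimes report something else, mostly with a low value. They report only what shows in the picture. A call takes as long as a camera call. They do not tell look-alikes from the thing itself.
- robot.spot_in(camera, thing): "pixel" ([row, column] in pixels, amid what is visible of it).
- robot.tip_of(camera, thing): "pixel" ([row, column] in pixels: a listed point, or the origin of a listed thing).
The state is a dict: "time_s": time; "qpos": joint angles; "joint_velocities": joint speeds; "joint_efforts": joint torques, N m; "eef_pos": TCP position; "tcp_rot": TCP orientation; "ft_force": force on the tool from outside, world axes, zero at the start; "wrist_torque": the same for the moment, N m; "grip_width": finger opening in m.
Only numpy, scipy, OpenCV 4.12 (cv2) and the standard library are available. Lean on these libraries where they do the work, as an engineer would, in place of code of your own. Each camera call takes 0.05 s, during which the arm holds its last target. There are 200 camera calls.

## Working session

There is one attempt and no reset: what is moved stays moved. The work goes in short steps, each a Python script; the robot and the scene stay as the last script left them, time stands still between calls to the robot, and variables do not carry over. Pictures are saved under pics/ and viewed, about 8 in all and at most 12, crops included, and the job is handed in when it is done.

```bash
ls; mkdir -p pics; python3 - <<'E'
from cell import robot
import cv2,numpy as np
ims=[]
for c in ["scene","side"]:
    d=robot.camera(c); cv2.imwrite(f"pics/{c}0.png",d["frame"])
    print(c,d["camera_matrix"].tolist(),d["R"].round(4).tolist(),d["t"].round(4).tolist())
    for t in ["carrier","track","jar","bolt","cutter","tumbler","spatula","disc"]:
        print(t,[(np.round(a["pixel"]).tolist(),round(a["p"],2)) for a in robot.spot_in(c,t)],[(np.round(a["pixel"],1).tolist(),round(a["p"],2)) for a in robot.tip_of(c,t)])
s=robot.read_state();print(s)
E
```

```text
pics
scene [[450.75124631292556, 0.0, 322.7131370420889], [0.0, 450.75124631292556, 202.47801422702344], [0.0, 0.0, 1.0]] [[-0.2471, 0.9689, -0.0139], [0.7695, 0.1875, -0.6106], [-0.589, -0.1615, -0.7919]] [0.1372, -0.4323, 1.8512]
carrier [([212.0, 322.0], 0.93), ([221.0, 459.0], 0.47)] [([208.8, 312.7], 0.68), ([228.6, 456.5], 0.39)]
track [([205.0, 356.0], 0.9)] [([205.8, 349.2], 0.83)]
jar [([192.0, 281.0], 0.87), ([248.0, 242.0], 0.6), ([261.0, 284.0], 0.59)] [([252.5, 242.3], 0.86), ([268.1, 281.6], 0.66), ([203.5, 281.5], 0.6)]Traceback (most recent call last):
  File "<stdin>", line 8, in <module>
ValueError: it knows: carrier, cutter, disc, jar, spatula, track, tumbler
```

View pics/scene0.png

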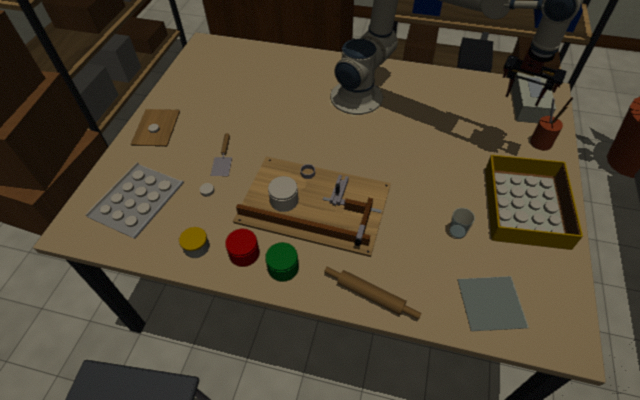

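The scene view shows the carrier around (205,315). The off-white jar is on its board at (190,282). The look-alikes off the board are red (247,242), green (261,283) and yellow (240,194). The jar meant is the off-white one on the board. The pocket unit is at about (205,355). I'll confirm with an enlarged crop and the side camera.

```bash
python3 - <<'E'
from cell import robot
import cv2,numpy as np
f=cv2.imread("pics/scene0.png")
a=cv2.resize(f[145:260,225:405],None,fx=4.4,fy=4.4,interpolation=cv2.INTER_CUBIC); cv2.imwrite("pics/crop0.png",a)
np.set_printoptions(suppress=True,precision=5)
for c in ["side"]:
    d=robot.camera(c); cv2.imwrite(f"pics/{c}0.png",d["frame"])
    print(c,d["camera_matrix"].tolist(),d["R"].round(4).tolist(),d["t"].round(4).tolist())
    for t in ["carrier","track","jar","cutter","tumbler","disc"]:
        print(t,[(np.round(a["pixel"]).tolist(),round(a["p"],2)) for a in robot.spot_in(c,t)],[(np.round(a["pixel"],1).tolist(),round(a["p"],2)) for a in robot.tip_of(c,t)])
s=robot.read_state();print(s)
E
```

```text
side [[408.93229068157086, 0.0, 315.80790908882005], [0.0, 408.93229068157086, 203.4910778908631], [0.0, 0.0, 1.0]] [[0.7419, -0.6705, 0.0016], [-0.4379, -0.4864, -0.7561], [0.5077, 0.5603, -0.6544]] [-0.4522, 0.3335, 0.8088]
carrier [([247.0, 314.0], 0.72), ([150.0, 213.0], 0.23)] [([234.2, 317.2], 0.91)]
track [([209.0, 283.0], 0.57)] [([212.7, 279.3], 0.82)]
jar [([246.0, 345.0], 0.96), ([217.0, 416.0], 0.89)] [([202.1, 386.2], 0.82), ([224.8, 413.9], 0.82), ([253.8, 343.6], 0.8)]
cutter [([264.0, 291.0], 0.57)] [([270.3, 293.2], 0.66)]
tumbler [([152.0, 216.0], 0.91)] [([162.6, 215.5], 0.98)]
disc [([318.0, 437.0], 0.84)] [([322.4, 434.7], 0.95), ([215.2, 281.0], 0.35)]
{'time_s': 1.05, 'qpos': array([ 1.25429,  0.0911 ,  1.23068,  0.     ,  1.81981, -0.05672]), 'joint_velocities': array([-0.0004 , -0.00119, -0.00043,  0.00044, -0.00061,  0.00034]), 'joint_efforts': array([ -0.00081, -44.62289, -40.64954,   0.06953,   0.02022,  -0.00001]), 'eef_pos': array([0.15414, 0.57988, 0.22264]), 'tcp_rot': array([-2.49047, -1.91498, -0.00001]), 'ft_force': array([-0.15992, -0.45256,  0.48157]), 'wrist_torque': array([-0.02023, -0.00092,  0.00323]), 'grip_width': 0.08770833544499582}
```

View pics/crop0.png

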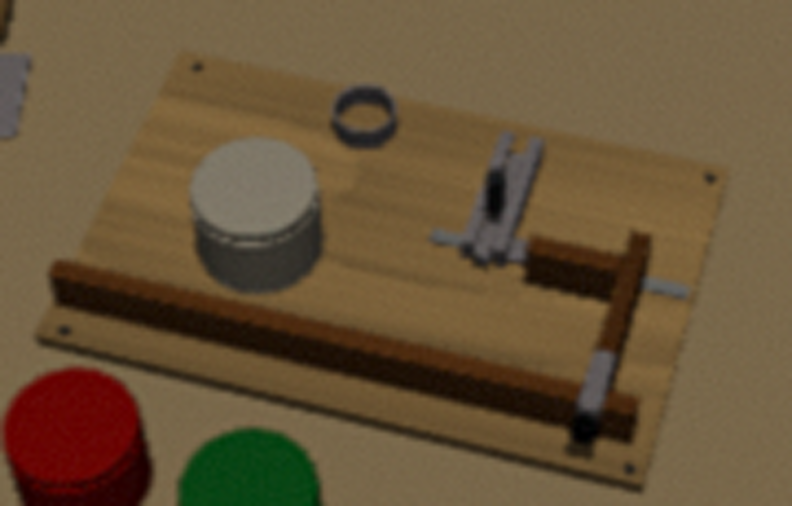

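View pics/side0.png

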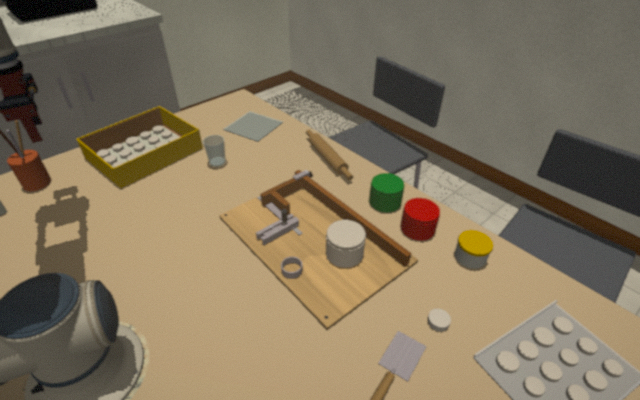

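The crop confirms the jar: the lidded off-white one at crop (190,255), inside the rail. The dark knob is at crop (170..215, 495). Next I'll fit the carrier pose from the board corners and the network points.

```bash
cat > h.py <<'E'
from cell import robot
import numpy as np, cv2
from scipy.optimize import least_squares
from scipy.spatial.transform import Rotation as Rn
np.set_printoptions(suppress=True,precision=4)
def ray(d,u,v,z):
    K,R,t=d["camera_matrix"],np.array(d["R"]),np.array(d["t"])
    c=-R.T@t; r=R.T@np.linalg.inv(K)@np.array([u,v,1.]); return c+r*(z-c[2])/r[2]
E
python3 - <<'E'
from h import *
S=robot.camera("scene"); D=robot.camera("side")
cr=lambda x,y:(225+x/4.4-.4,145+y/4.4-.4)
pts=[(S,*cr(185,52),-.17,-.23,.012),(S,*cr(727,170),-.17,.23,.012),(S,*cr(40,335),.13,-.23,.012),(S,*cr(640,483),.13,.23,.012),
(D,328,320,-.17,-.23,.012),(D,416,261,.13,-.23,.012),(D,221,215,-.17,.23,.012),
(D,317.2,234.2,0,0,0.006),(S,349.2,205.8,-.041,.125,.012),(D,279.3,212.7,-.041,.125,.012)]
W=np.array([ray(d,u,v,z)[:2] for d,u,v,x,y,z in pts]); C=np.array([p[3:5] for p in pts])
def f(q): 
    c,s=np.cos(q[2]),np.sin(q[2]); return (C@np.array([[c,s],[-s,c]])+q[:2]-W).ravel()
r=least_squares(f,[.5,0,0],loss='soft_l1',f_scale=.003); q=r.x; print(q); print(f(q).reshape(-1,2)*1000)
c,s=np.cos(q[2]),np.sin(q[2]); R=np.array([[c,-s],[s,c]])
inv=lambda p:(R.T@(p[:2]-q[:2]))*1000
print("jar lid",inv(ray(S,*cr(255,177),.084)),inv(ray(S,281.5,203.5,.012)),inv(ray(D,343.6,253.8,.012)),inv(ray(D,345.5,232,.084)))
print("knob top",inv(ray(S,*cr(495,172),.076)),"stop inner cheek corner",inv(ray(S,*cr(612,268),.054)),"cheek start",inv(ray(S,*cr(528,240),.054)))
print("cutter",inv(ray(S,*cr(365,100),.034)),inv(ray(D,293.2,270.3,.012)))
np.save("q.npy",q)
E
```

```text
[ 0.5947 -0.0262 -0.0511]
[[ -0.6647  -0.9811]
 [  2.0911   4.3382]
 [  1.3414  -3.9416]
 [  5.8101   2.4829]
 [-16.4279  -8.8216]
 [  5.851   -0.2797]
 [ -2.6308   6.5326]
 [  2.8164  -1.2169]
 [ -2.9162   7.9772]
 [ -5.7466  -3.7739]]
jar lid [ -4.8523 -99.8429] [  17.6484 -101.7311] [  0.9631 -99.2005] [  5.5444 -96.0284]
knob top [-66.3235  66.387 ] stop inner cheek corner [-20.8905 168.3071] cheek start [-28.3559 102.8818]
cutter [-142.5169  -62.4031] [-129.6248  -61.9512]
```

Carrier pose is good to about 5 mm, jar at roughly carrier (0,-99), and S around 171. I'll close the gripper and go above the board for a near look with the wrist camera.

```bash
cat >> h.py <<'E'
try: q=np.load("q.npy")
except Exception: q=np.zeros(3)
def cw(x,y,z):  # carrier mm -> world m
    c,s=np.cos(q[2]),np.sin(q[2]); return np.array([q[0]+(c*x-s*y)/1e3,q[1]+(s*x+c*y)/1e3,z/1e3])
def wc(p):
    c,s=np.cos(q[2]),np.sin(q[2]); d=(np.array(p[:2])-q[:2])*1e3; return np.array([c*d[0]+s*d[1],-s*d[0]+c*d[1]])
def ori(push): # pushing normal angle (deg, in carrier frame from +x); tool x perpendicular to it; pointing down
    a=q[2]+np.radians(push)+np.pi/2
    return (Rn.from_euler('z',a)*Rn.from_euler('x',np.pi)).as_rotvec()
def st(m=""):
    s=robot.read_state(); print(m,"t%.2f"%s["time_s"],"car",wc(s["eef_pos"]),"z%.4f"%s["eef_pos"][2],"F",s["ft_force"],"j6 %.2f"%s["qpos"][5]); return s
E
python3 - <<'E'
from h import *
robot.close_gripper()
robot.reach(cw(-60,0,330),ori(0)); s=st()
d=robot.camera("wrist"); cv2.imwrite("pics/w1.png",d["frame"]); np.savez("w1.npz",**d)
for t in ["carrier","track","jar","cutter"]:
    for fn in (robot.spot_in,robot.tip_of):
      for a in fn("wrist",t)[:2]:
        z=.012 if t!="carrier" else 0
        print(t,fn.__name__[:4],np.round(a["pixel"],1),round(a["p"],2),wc(ray(d,a["pixel"][1],a["pixel"][0],z)))
E
```

```text
t5.04 car [-60.0044   0.6834] z0.3298 F [ 0.4781 -0.4616 -0.4633] j6 -1.63
carrier call [165.9 331.5] 0.89 [-50.7708  22.1773]
carrier call [206.6 256.4] 0.44 [  21.7287 -108.7828]
carrier call [193.9 318.3] 0.71 [-1.6681 -0.0087]
track call [178.1 403.2] 0.86 [-32.7384 141.2424]
track call [170.2 394. ] 0.64 [-46.058  124.8801]
jar call [205.1 258.2] 0.93 [  14.9444 -102.8502]
jar call [349.7 319.4] 0.62 [324.5705   2.4613]
jar call [198.5 262.1] 0.72 [  3.1112 -95.4955]
cutter call [119.3 270.2] 0.54 [-126.6614  -75.3579]
cutter call [114.8 280.7] 0.77 [-133.4486  -58.6635]
```

View pics/w1.png

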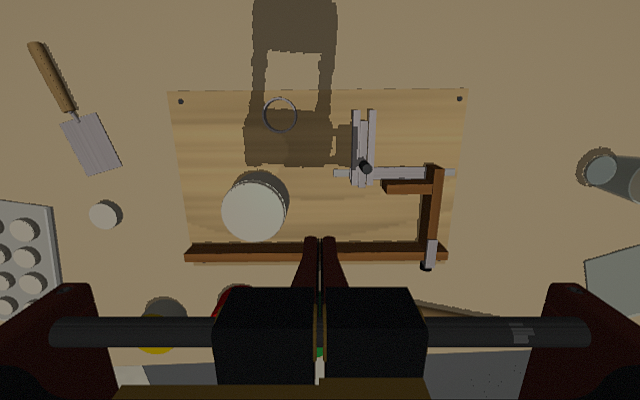

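The wrist view shows the whole carrier. The near board corners are at (91,167) and (88,467), the jar lid centre at about (211,253), the knob top at about (168,368) and the end-stop arm at column ~433. I'll refit with these and make the first push toward the rail.

```bash
python3 - <<'E'
from h import *
d=dict(np.load("w1.npz"))
pts=[(167,91,-.17,-.23,.012),(467,88,-.17,.23,.012),(185,253,.085,-.225,.052),(447,252,.085,.215,.052),(318.3,193.9,0,0,0)]
W=np.array([ray(d,p[0],p[1],p[4])[:2] for p in pts]); C=np.array([p[2:4] for p in pts])
def f(q): 
    c,s=np.cos(q[2]),np.sin(q[2]); return (C@np.array([[c,s],[-s,c]])+q[:2]-W).ravel()
r=least_squares(f,q,loss='soft_l1',f_scale=.003); print(q,r.x); print(f(r.x).reshape(-1,2)*1000)
q[:]=r.x; np.save("q.npy",q)
P=lambda u,v,z:wc(ray(d,u,v,z))
print("lid",P(253.5,211,.084),"knob",P(367.5,168,.076),"stop face top near cheek",P(425,193,.054),P(421,240,.054),"cheek start",P(382,190,.054),"cutter",P(281,115,.034))
E
```

```text
[ 0.5947 -0.0262 -0.0511] [ 0.5938 -0.0263 -0.0418]
[[-0.8688 -1.3313]
 [ 0.1093  2.4469]
 [ 0.6728 -3.9521]
 [-0.7159  2.5045]
 [ 0.7913 -0.2129]]
lid [  0.0424 -94.5235] knob [-60.8674  71.0653] stop face top near cheek [-16.6916 165.039 ] [ 62.7558 166.6193] cheek start [-22.013   98.4261] cutter [-133.3394  -54.071 ]
```

```bash
python3 - <<'E'
from h import *
robot.reach(cw(-88,-96,110),ori(0)); print(robot.move_l(cw(-88,-96,27),ori(0),velocity=.12,guard=8)); st("down")
print(robot.move_l(cw(-70,-96,27),ori(0),velocity=.05,guard=8)); st()
print(robot.move_l(cw(-34,-96,27),ori(0),velocity=.025,guard=9)); st("near")
print(robot.move_l(cw(-8,-96,27),ori(0),velocity=.01,guard=7)); s=st("rail?")
d=robot.camera("scene"); cv2.imwrite("pics/s2.png",cv2.resize(d["frame"][140:270,215:405],None,fx=4,fy=4,interpolation=cv2.INTER_CUBIC))
E
```

```text
False
down t7.29 car [-87.3368 -96.0858] z0.0280 F [1.1702 0.4203 0.5174] j6 -1.83
False
 t7.80 car [-69.8565 -95.9807] z0.0269 F [ 0.0356 -0.386   0.5657] j6 -1.82
False
near t9.39 car [-33.9599 -95.9841] z0.0270 F [-0.7949 -0.0273 -0.1269] j6 -1.80
True
rail? t10.79 car [-21.9393 -95.9089] z0.0264 F [ 0.0447  0.2626 -0.0403] j6 -1.80
```

View pics/s2.png

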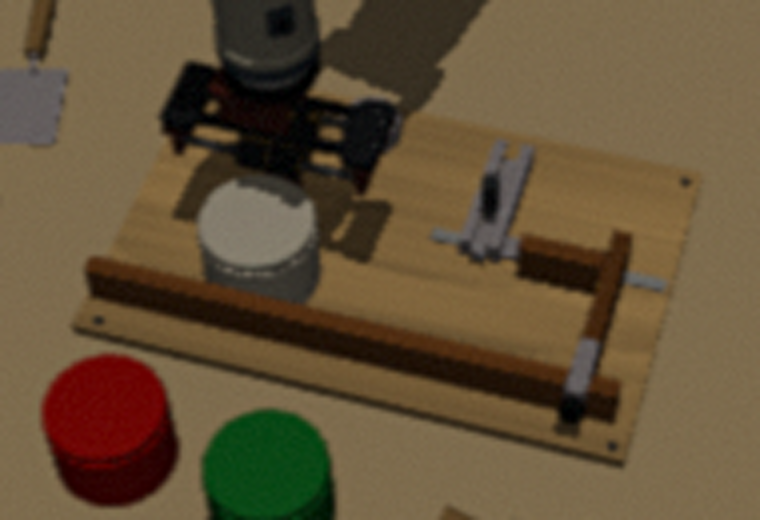

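The guard tripped with the TCP at x=-21.9. That puts the jar axis at about 36, against 37 expected, so the jar is at the rail. Next is the push along the rail from the -y side, with the face turned 15° toward the rail.

```bash
python3 - <<'E'
from h import *
robot.move_l(cw(-40,-96,27),ori(0),velocity=.08)
robot.move_l(cw(-40,-96,115),ori(0),velocity=.25)
robot.reach(cw(18,-172,115),ori(75)); st("over")
print(robot.move_l(cw(22,-172,27),ori(75),velocity=.15,guard=8)); st("down")
print(robot.move_l(cw(22,-156,27),ori(75),velocity=.04,guard=8))
for y in (-100,-20,35):
    g=robot.move_l(cw(22,y,27),ori(75),velocity=.03,guard=11); st(f"y{y} {g}")
    if g: break
d=robot.camera("scene"); cv2.imwrite("pics/s3.png",cv2.resize(d["frame"][140:270,215:405],None,fx=4,fy=4,interpolation=cv2.INTER_CUBIC))
E
```

```text
Traceback (most recent call last):
cell.Unreachable: the arm cannot take that pose within its joint ranges
```

```bash
python3 - <<'E'
from h import *
o=ori(-105)
robot.reach(cw(18,-172,115),o); st("over")
print(robot.move_l(cw(22,-172,27),o,velocity=.15,guard=8)); st("down")
print(robot.move_l(cw(22,-156,27),o,velocity=.04,guard=8))
for y in (-100,-20,35):
    g=robot.move_l(cw(22,y,27),o,velocity=.03,guard=11); st(f"y{y} {g}")
    if g: break
d=robot.camera("scene"); cv2.imwrite("pics/s3.png",cv2.resize(d["frame"][140:270,215:405],None,fx=4,fy=4,interpolation=cv2.INTER_CUBIC))
E
```

```text
over t13.24 car [  17.6453 -171.7478] z0.1141 F [ 0.1087  0.2174 -0.5892] j6 -0.07
False
down t13.97 car [  22.4843 -172.1384] z0.0280 F [-0.4273 -0.6601 -0.2504] j6 -0.07
False
y-100 False t16.54 car [  22.0705 -100.015 ] z0.0271 F [-0.8367 -0.818  -0.9617] j6 0.04
y-20 False t19.36 car [ 22.025 -20.037] z0.0270 F [-0.4213 -2.575   1.9654] j6 0.17
y35 False t21.34 car [22.0113 35.007 ] z0.0270 F [-1.2357 -2.2022  1.4627] j6 0.26
```

View pics/s3.png

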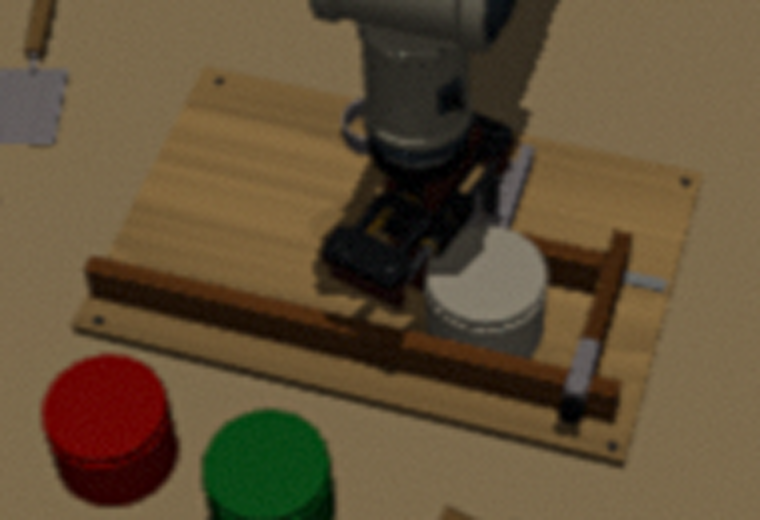

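The jar is at the rail and entering the pocket, at picture (280,487). Next I go slowly to the stop, then press in small steps.

```bash
python3 - <<'E'
from h import *
o=ori(-105)
g=robot.move_l(cw(22,85,27),o,velocity=.012,guard=7); s=st(f"stop? {g}")
y=wc(s["eef_pos"])[1]
for i in range(14):
    if not g: break
    y+=.4; robot.move_l(cw(22,y,27),o,velocity=.01); robot.wait(.1)
    s=robot.read_state(); F=np.linalg.norm(s["ft_force"][:2]); print(round(y,1),wc(s["eef_pos"])[1],s["ft_force"])
    if F>10.5: break
robot.wait(1.0); st("held")
E
```

```text
stop? True t24.05 car [21.6218 69.031 ] z0.0264 F [ 0.0644 -0.4964 -0.0411] j6 0.32
69.4 69.19221782548836 [-1.8669 -2.7541 -1.0396]
69.8 69.23361619304683 [-2.0312 -5.5391 -0.8304]
70.2 69.23750731978127 [-2.3791 -6.3331 -1.9117]
70.6 69.23509850484551 [-2.4508 -6.6164 -1.2703]
71.0 69.26380798938439 [-2.8477 -8.2608 -1.6955]
71.4 69.24905288430968 [-3.5201 -9.1892 -1.4446]
71.8 69.26656182689445 [ -3.1006 -11.1544  -1.1926]
held t27.59 car [21.64   69.2759] z0.0267 F [-1.6114 -9.8282 -1.287 ] j6 0.32
```

The stop is rigid at TCP y=69.2, so the jar axis is at about 125 and S about 173, in line with the picture. I'll press a little firmer, then back off and drive the bolt.

```bash
python3 - <<'E'
from h import *
o=ori(-105); y=71.8
for i in range(4):
    y+=.4; robot.move_l(cw(22,y,27),o,velocity=.01); robot.wait(.1)
    F=np.linalg.norm(robot.read_state()["ft_force"][:2])
    if F>13: break
robot.wait(1.0); st("held")
robot.move_l(cw(21,40,27),o,velocity=.06)
robot.move_l(cw(21,40,135),o,velocity=.25)
o=ori(0); robot.reach(cw(-95,68.5,135),o); st("over")
print(robot.move_l(cw(-95,68.5,47),o,velocity=.15,guard=8)); st("down")
d=robot.camera("scene"); cv2.imwrite("pics/s4.png",cv2.resize(d["frame"][140:270,215:405],None,fx=4,fy=4,interpolation=cv2.INTER_CUBIC))
E
```

```text
held t29.64 car [21.6618 69.2888] z0.0268 F [ -3.2504 -13.1781  -0.8236] j6 0.32
over t32.48 car [-95.184   68.4422] z0.1342 F [-0.064   0.3571 -0.2668] j6 -1.50
False
down t33.22 car [-94.4701  68.5319] z0.0479 F [-0.2071  0.6768 -0.3085] j6 -1.50
```

View pics/s4.png

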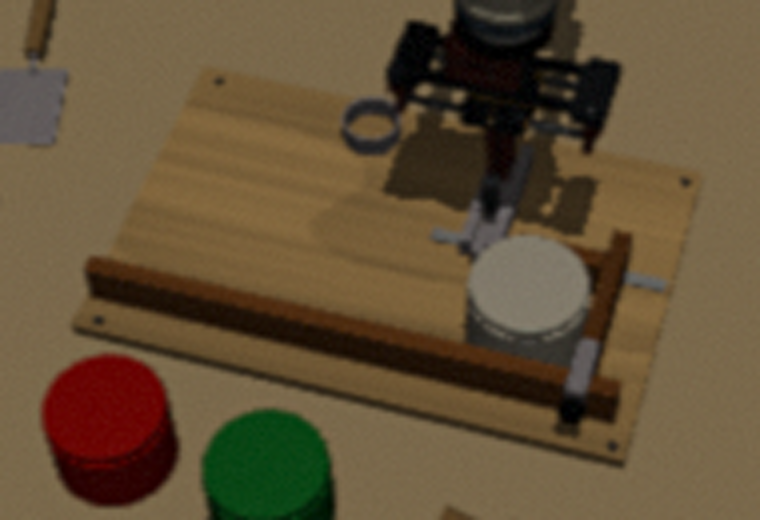

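The jar is home in the pocket at (285,527) and upright. The finger is right behind the knob at (190,490). Pushing the bolt.

```bash
python3 - <<'E'
from h import *
o=ori(0)
g=robot.move_l(cw(-25,68.5,47),o,velocity=.035,guard=12); st(f"mid {g}")
if not g: g=robot.move_l(cw(0,68.5,47),o,velocity=.012,guard=11); s=st(f"end {g}")
s=robot.read_state(); x=wc(s["eef_pos"])[0]
for i in range(8):
    if not g: break
    x+=.4; robot.move_l(cw(x,68.5,47),o,velocity=.01); robot.wait(.05)
    s=robot.read_state(); F=s["ft_force"]; print(wc(s["eef_pos"]),F)
    if np.linalg.norm(F[:2])>12: break
robot.wait(.3); st()
E
```

```text
mid False t35.42 car [-25.0126  68.495 ] z0.0470 F [-3.2116 -0.0159  0.3011] j6 -1.51
end True t36.83 car [-8.692  68.5153] z0.0463 F [0.0303 0.3978 0.1196] j6 -1.51
[-8.4957 68.4934] [-2.1118  0.0918 -1.7845]
[-8.3945 68.5202] [-4.1782 -0.2494 -1.4174]
[-8.3237 68.5033] [-5.5411 -0.1022  0.4882]
[-8.2788 68.4909] [-7.183   0.3313  0.5463]
[-8.2465 68.4998] [-9.2542  0.1458  0.7758]
[-8.1866 68.4984] [-10.5368  -0.3136   2.5483]
[-8.172  68.4957] [-11.8637  -0.0079   1.8319]
[-8.1319 68.4747] [-15.1914   0.4777   4.0045]
 t39.65 car [-8.13   68.4992] z0.0466 F [-13.5802   0.558    2.664 ] j6 -1.51
```

The bolt stopped rigidly at TCP x=-8.1, against about -8 expected. Now I back off, rise and look.

```bash
python3 - <<'E'
from h import *
o=ori(0)
robot.move_l(cw(-30,68.5,47),o,velocity=.06)
robot.move_l(cw(-30,68.5,150),o,velocity=.2)
robot.reach(cw(-70,60,290),o); st()
d=robot.camera("wrist"); cv2.imwrite("pics/w5.png",cv2.resize(d["frame"][40:300,130:530],None,fx=2,fy=2,interpolation=cv2.INTER_CUBIC)); np.savez("w5.npz",**d)
E
```

```text
t41.51 car [-70.0505  59.9993] z0.2883 F [0.4435 0.3241 0.0265] j6 -1.52
```

View pics/w5.png

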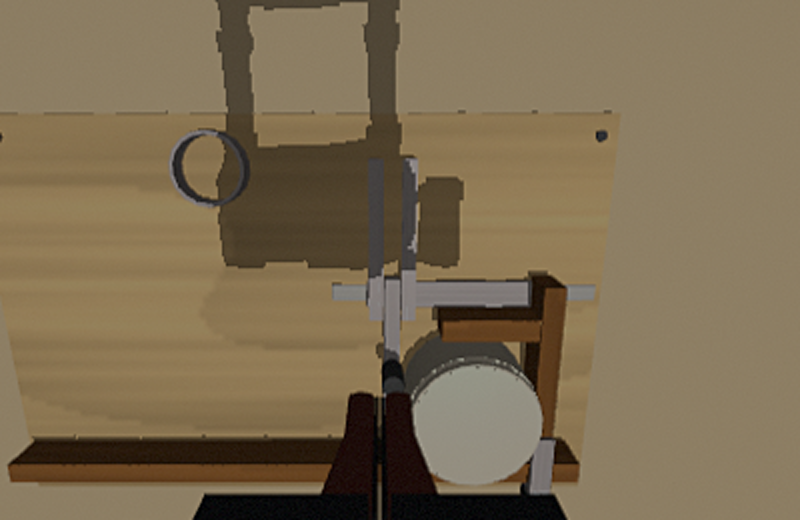

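The jar at (415,477) touches the stop and the rail. The bolt bar runs across behind it, with the knob at (375,393), and the cutter hasn't moved. Handing in.

```bash
python3 -c "
from h import *
robot.close_job()"
```

```text
the job is handed in; nothing more can be done
```

The jar is in the pocket against the end stop, the bolt is fully across behind it, and I handed the job in at about 41.5 s of the 72 s allowed.

- **Rail:** I pushed the jar to the rail and found it by force. The jar axis came out at about x 36, against 37 expected.
- **Along the rail:** I pushed it with the gripper face turned 15° toward the rail. The pushing force I read stayed at about 3 N; I only sampled it between moves.
- **End stop:** It was rigid at about S = 173 mm. I held the jar there for over 2 s in all, the last second at about 13.5 N, which is under the 20 N limit.
- **Bolt:** I backed off first, then pushed the knob until it stopped rigidly at TCP x = -8.1, against about -8 for fully shut. I pressed it with up to about 15 N.

**Last checks:** The wrist picture shows the jar upright, touching stop and rail, with the bolt across behind it. The gripper is clear and the cutter is where it was. I did not look again at the tumbler, spatula or disc, but the arm did not work near them.

**Disagreements:** Picture estimates of S ranged from 165 to 176 mm, so I went by the force reading. My first carrier fit was off by about 5 mm and 0.01 rad; I refitted it from a nearer wrist picture before the first push. One arm pose was refused as out of range. I used the same orientation turned half a turn instead, and nothing had moved out of place.

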